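# Index the near-vision rule's card carriage

## Robot

A 6-joint arm with a two-finger parallel gripper is mounted at the origin on the work surface. World frame = base frame: x ahead of the robot, y to its left, z up, the work surface at z = 0. Lengths are in m, angles in rad, forces in N, time in s.
With the tool pointing down it reaches from about 0.25 to 0.725 m from the base axis. Payload 4 kg.
Tool frame: the origin (TCP) lies midway between the tips of the shut fingers; the grasp point (between the pads) lies 19 mm behind it; z points along the fingers, y is the line along which they close (so a half turn about z gives the same grasp; the last joint's range is limited). The gripper opens to 85 mm and grips with 20 to 120 N. Pads are 22 mm wide; open, the fingers measure 114 mm over their backs; the gripper's body (76 mm by 85 mm) begins 54 mm behind the grasp point. The pads swing forward as they close: fully open they stand 13 mm farther back than shut.
Start: joints at [-1.119, 0.241, 0.005, 1.335, 0, 1.571], TCP at [0.218, -0.45, 0.231] pointing down, gripper open.
Joint ranges: [-2.72, 2.72], [-1.05, 1.87], [-1.09, 1.28], [-1.99, 2.15], [-1.42, 1.44], [-3.14, 3.14]. Speed limits (rad/s): [2.79, 2.79, 3.14, 3.14, 3.14, 3.14].

## Interface

Orientations are given as a unit quaternion [x, y, z, w].
In Python, from plant import ctrl gives the robot as it stands.
- The arm moves only by the tool drive_tool, never from a script. Its argument "series" is one flat list of numbers, 6 for each row, row after row: the shift along the world's x, y, z in mm, then the turn, a rotation vector about the world's x, y, z in degrees. In form: [dx, dy, dz, ax, ay, az, dx, dy, dz, ax, ay, az, ...]. A call has 1 to 12 rows; each row is the pose to reach, as a shift and turn from the pose commanded when the call began; what a row does not reach only later rows make up. A row lasts 1/8 s, in which the tool goes at most 62.5 mm and 10.7 degrees, less where a joint would pass 70% of its speed; a pose out of reach is approached as far as the arm can. A call with a gripper value outside its range is refused whole. "jaw" is the opening, from 0 (shut) to 1 (fully open), set as the call begins (left out, the last holds). The fingers move at their own pace and stop on an object; "squeeze" is the grip in N (left out, the last holds). Time passes only in rows, so rows that repeat a pose let the fingers close. It gives the time, the measured TCP pose, the force, the opening and the grip force at its end, in the units of the state.
- ctrl.get_state(): the state, without advancing time (a new reading comes with each control period).
- ctrl.capture(name): name is "scene" or "side" or "wrist"; returns the picture (480x640x3 uint8, red, green, blue); there is no depth.
- ctrl.camera_info(name): a dict with "mtx" (3x3 intrinsics, pixels), "camera_from_world" (4x4, takes a point from world to camera coordinates). Camera axes: x right, y down, z forward; pixel columns grow to the right and rows downward; lengths in m; the calibration is good to about 2 mm. A picture is of the moment at which its call begins: read the wrist's pose just before it. camera_info takes no time and is no camera call; for the wrist camera it gives the pose at the moment of the call.
- ctrl.hand_in(): hands the job in; it is judged then, once.
The state is a dict: "time_s": time; "joint_pos": joint angles; "qd": joint speeds; "joint_torque": joint torques, N m; "eef_pos": TCP position; "eef_rot": TCP orientation; "wrist_force": force on the tool from outside, world axes, zero at the start; "moment": the same for the moment, N m; "width": finger opening in m; "gripper_force": force on a finger pad.
Only numpy, scipy, OpenCV 4.12 (cv2) and the standard library are available. Lean on these libraries where they do the work, as an engineer would, in place of code of your own. Each camera call takes 0.05 s, during which the arm holds its last target. There are 200 camera calls.

## Task

On the near-vision rule on the desk, move the card carriage exactly one notch farther from the cheek rest: pull its spring plunger knob up, slide the carriage along, and let the plunger snap fully home in the very next notch so that the carriage is locked there. Leave the other things on the desk where they are.

Things in the scene. Friction and masses are not known exactly. Their poses are not given: they have to be found in the camera images.
- rule: Fixed near-vision rule: aluminium rail 420 mm long, 44 mm wide, top 60 mm above the desk, on two black feet. Origin on the desk under the rail's middle; y axis along the rail, away from the cheek rest, roughly to the robot's left (yaw within 0.45 rad); z up. A dark slot runs along its top; notches in the slot's floor hold the plunger's pin and cannot be seen.
- cheek_rest (a point): Middle of the two rubber pads on a cross bar at the rule's -y end, 135 mm above the desk, pads up to 158 mm high; 217 mm from the rule's origin.
- carriage (a joint): Position of the grey carriage along the rule, m: 0 at the start in its present notch, growing away from the cheek rest, travel -0.055 to 0.105. The next notch that way lies anywhere from 0.036 to 0.054 (different each time: feel for it), the one after at 0.095, the neighbour on the cheek-rest side at -0.045. The pin has about 1.5 mm play either way in a notch.
- carriage_top (a point): Middle of the carriage plate's top, 80 mm above the desk. Plate 150 mm long (along the rule), 76 mm wide. It slides with about 2 N friction, 1 N more while the pin rubs on the slot's floor, and stays where it is left. A white upright card, 66 mm wide, top 144 mm above the desk, stands on it 60 mm from its middle, away from the cheek rest.
- plunger (a joint): How far the plunger knob is pulled up, m: 0 = pin fully home in a notch, 0.010 = pin resting on the slot's floor between notches, 0.014 = upper stop. Over 0.010 frees the carriage. A spring draws it down: 5 N at 0, 8.5 N at the stop. Square-ended pin 8 mm wide, notch 11 mm: it drops in only when within 1.5 mm of the notch's middle.
- knob_centre (a point): Centre of the plunger's black round knob: 44 mm diameter, 24 mm tall, axis upright, on a 16 mm stem that leaves 12 mm free beneath it; 116 mm above the desk when home. It rides on the carriage, 15 mm from the carriage's middle toward the cheek rest.
- push_face (a point): Middle of the flat upright outer face of the carriage's end rib nearer the cheek rest: 76 mm wide, 64 to 103 mm above the desk, facing the cheek rest, 60 mm from the knob's axis. Toward the cheek rest the rail's top, 60 mm high, is bare for 130 mm. Pushing here slides the carriage away from the cheek rest.
- occluder: Bystander, loose: black flat eye-cover paddle, 60 mm disc on a 130 mm handle, lying flat 6 mm thick on the robot's side of the rule. Origin at the centre of its underside.
- drops: Bystander, loose: small white bottle, 34 mm across and 70 mm tall, standing beyond the rule. Origin at the centre of its underside.
- stamp: Bystander, loose: desk stamp, black foot 40 x 70 mm with a ball grip, 64 mm tall, beyond the rule. Origin at the centre of its underside.
- mouse: Bystander, loose: black computer mouse, 100 x 60 x 32 mm, at the left. Origin at the centre of its underside.
- stapler: Bystander, loose: stapler, 140 x 36 x 49 mm, at the right. Origin at the centre of its underside.
- mug: Bystander, loose: white mug, 80 mm across, 95 mm tall, at the right. Origin at the centre of its underside.
- pen: Bystander, loose: white pen, 140 mm long, lying at the left near side. Origin at the centre of its underside.

How it is judged:
By the outcome, as a careful person would: the job done as asked, in the order asked, and still so for the second after the job is handed in, with the robot touching nothing.
It also fails if it takes over 40 s, if anything falls off the work surface, if the arm or the gripper's body presses on something with over 40 N, if the wrist force passes 120 N, or if a joint passes its speed limit or range.

## Working session

There is one attempt and no reset: what is moved stays moved. The work goes in short steps, Python scripts to look and compute and a tool call to move; the robot and the scene stay as the last step left them, time stands still between calls to the robot, and variables do not carry over. Pictures are saved under pics/ and viewed, at most 10 in all, crops included, and the job is handed in when it is done.

Besides the shell and the picture viewer there is one more tool, called after "Call:" as a command line: name --argument value ..., lists and objects as JSON in quotes. drive_tool: Moves the arm, as the interface text tells. Its arguments: {"type":"object","properties":{"series":{"type":"array"},"jaw":{"type":"number"},"squeeze":{"type":"number"}},"required":["series"]}

```bash
mkdir -p pics
cat > h.py <<'E'
import numpy as np, cv2
from plant import ctrl
def ray(name,u,v,z,info=None):
    i=info or ctrl.camera_info(name); T=np.array(i["camera_from_world"]); K=np.array(i["mtx"])
    R,t=T[:3,:3],T[:3,3]; c=-R.T@t; d=R.T@np.linalg.solve(K,[u,v,1.])
    return c+d*(z-c[2])/d[2]
def px(name,p):
    i=ctrl.camera_info(name); T=np.array(i["camera_from_world"]); q=T[:3,:3]@np.array(p)+T[:3,3]; q=np.array(i["mtx"])@q
    return q[:2]/q[2]
def snap(name,f):
    a=np.array(ctrl.capture(name)); cv2.imwrite("pics/"+f,a[:,:,::-1]); return a
E
python3 - <<'E'
from h import *
snap("scene","s1.png");snap("side","d1.png")
s=ctrl.get_state();print(s["time_s"],s["eef_pos"],s["eef_rot"],s["wrist_force"])
for n in("scene","side"):
    T=np.array(ctrl.camera_info(n)["camera_from_world"]);print(n,-T[:3,:3].T@T[:3,3])
E
```

```text
0.1 [ 0.21805427 -0.44932834  0.2305084 ] [ 9.74594874e-01  2.23973130e-01 -2.00168976e-04 -9.10439112e-04] [-0.0573988   0.67743723 -0.42745319]
scene [ 1.13577841 -0.7052145   0.86193491]
side [-0.01845777  0.78641411  0.9425207 ]
```

View pics/s1.png

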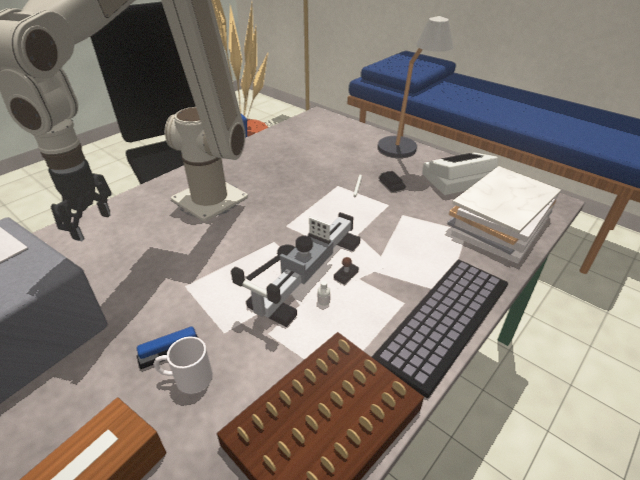

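View pics/d1.png

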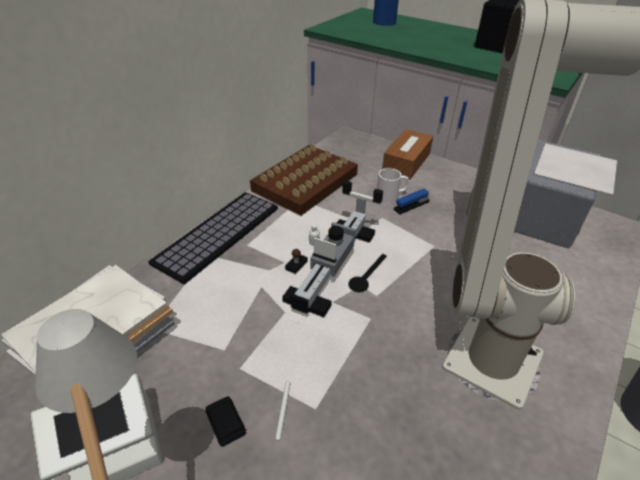

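The scene view shows the knob at about (304,243), the pads at (238,275) and (290,297), and the card at (319,228). In the side view the knob is at (336,232) and the pads are at (347,187) and (378,196).

```bash
python3 - <<'E'
from h import *
print("knob",ray("scene",304,241,.128),ray("scene",304,243,.116),ray("side",336,232,.116))
a=ray("scene",238,275,.146);b=ray("scene",290,297,.146);c=ray("side",347,187,.146);d=ray("side",378,196,.146)
print("pads",a,b,(a+b)/2,c,d,(c+d)/2)
# far feet corners etc
for n,f,x0,y0 in(("scene","s1.png",220,190),("side","d1.png",270,170)):
    im=cv2.imread("pics/"+f)[y0:y0+145,x0:x0+150]
    cv2.imwrite("pics/c_"+f,cv2.resize(im,None,fx=4,fy=4,interpolation=cv2.INTER_CUBIC))
E
python3 -c "
import cv2,numpy as np
a=cv2.imread('pics/c_s1.png');b=cv2.imread('pics/c_d1.png')
cv2.imwrite('pics/cc.png',cv2.resize(np.hstack([a,b]),(800,387)))"
```

```text
knob [ 0.51330304 -0.06520139  0.128     ] [ 0.50880685 -0.06079991  0.116     ] [ 0.50940993 -0.0641162   0.116     ]
pads [ 0.49878821 -0.27364916  0.146     ] [ 0.63840375 -0.24323803  0.146     ] [ 0.56859598 -0.2584436   0.146     ] [ 0.58470123 -0.23801078  0.146     ] [ 0.48180935 -0.25291245  0.146     ] [ 0.53325529 -0.24546162  0.146     ]
```

View pics/cc.png

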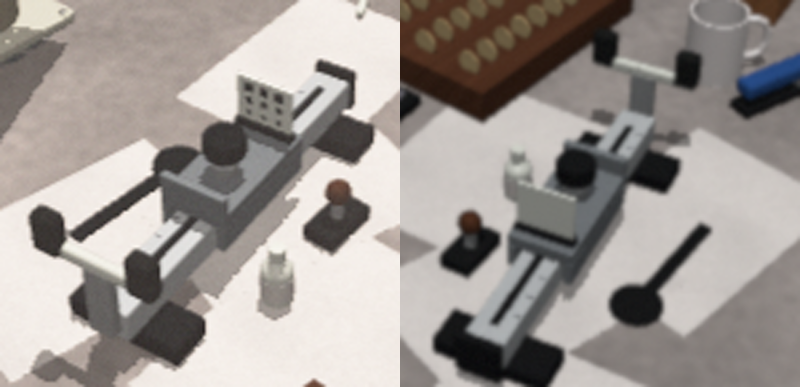

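The close crop confirms those pixels, with the pads at scene (237,276) and (274,293). The side view shows the card on the far side of the knob from the pads.

Run:
```python
from h import *
def tri(p,q):
    A=[];b=[]
    for n,(u,v) in(("scene",p),("side",q)):
        c=ray(n,u,v,0.);d=ray(n,u,v,.5)-c;d/=np.linalg.norm(d);M=np.eye(3)-np.outer(d,d);A.append(M);b.append(M@c)
    return np.linalg.lstsq(np.vstack(A),np.hstack(b),rcond=None)[0]
k=tri((304,243.6),(335.6,233));a=tri((237.3,276),(378,195.5));b=tri((273.6,293.5),(346.9,187.6))
print(k,a,b); m=(a+b)/2; d=(k-m)[:2];print(np.degrees(np.arctan2(d[1],d[0])),np.linalg.norm(d),"perp",np.degrees(np.arctan2(*(b-a)[1::-1])))
s=ctrl.get_state();from scipy.spatial.transform import Rotation as R
y=R.from_quat(s["eef_rot"]).as_matrix()[:,1];print("tool y ang",np.degrees(np.arctan2(y[1],y[0])),(k-s["eef_pos"])*1000)
```

```text
[ 0.50899962 -0.06127178  0.11436639] [ 0.49019683 -0.27010815  0.13469444] [ 0.593429   -0.25174319  0.13270028]
99.33317681173995 0.2023323694880016 perp 10.087363109473191
tool y ang -64.11498386356342 [ 290.94535125  388.05655718 -116.14201572]
```

Call:
drive_tool --series '[45,60,0,0,0,-3,90,120,0,0,0,-6,135,180,0,0,0,-9,180,240,0,0,0,-12,225,300,0,0,0,-16,265,350,0,0,0,-16,291,388,0,0,0,-16,291,388,0,0,0,-16,291,388,0,0,0,-16]' --jaw 1 --squeeze 40

```text
time_s: 1.23
eef_pos: [0.5104, -0.0591, 0.2303]
eef_rot: [0.996, 0.089, -0.001, -0.0]
wrist_force: [-0.8, 0.2, 0.5]
width: 0.0853
gripper_force: 0.0
```

Run:
```python
from h import *
s=ctrl.get_state();a=snap("wrist","w1.png");print(s["time_s"],s["eef_pos"],s["width"]);print(px("wrist",[.509,-.0613,.128]))
```

```text
1.225 [ 0.51043537 -0.05905357  0.23034686] 0.08534427035493151
[319.71520359 234.26692406]
```

View pics/w1.png

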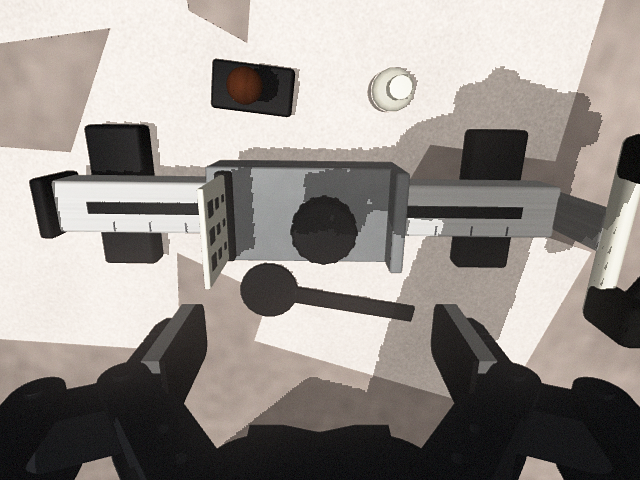

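The wrist view shows the knob top at about (323,230), the slot running from (88,208) to (522,212), and the fingers lined up with the rail.

Run:
```python
from h import *
k=ray("wrist",323.5,230,.128);a=ray("wrist",522,212.5,.06);b=ray("wrist",88,208,.06);d=(b-a)[:2]
s=ctrl.get_state();from scipy.spatial.transform import Rotation as R
y=R.from_quat(s["eef_rot"]).as_matrix()[:,1]
print(k,d/np.linalg.norm(d),np.degrees(np.arctan2(d[1],d[0])),np.degrees(np.arctan2(y[1],y[0]))+180,(k-s["eef_pos"])*1000)
```

```text
[ 0.51232788 -0.0632301   0.128     ] [-0.16488491  0.98631281] 99.49054851967018 100.07033170377771 [   2.96472848   -2.68269247 -102.41293408]
```

Call:
drive_tool --series '[1,-3,-40,0,0,-0.5,1,-3,-80,0,0,-0.5,1,-3,-110,0,0,-0.5,1,-3,-125,0,0,-0.5,1,-3,-135,0,0,-0.5,1,-3,-135,0,0,-0.5,1,-3,-135,0,0,-0.5]' --jaw 0.75

```text
time_s: 2.15
eef_pos: [0.5112, -0.0651, 0.0974]
eef_rot: [0.997, 0.082, 0.001, 0.0]
wrist_force: [0.6, 0.0, 0.3]
width: 0.0639
gripper_force: 0.0
```

Call:
drive_tool --series '[0,0,0,0,0,0,0,0,0,0,0,0,0,0,0,0,0,0,0,0,0,0,0,0,0,0,0,0,0,0,0,0,0,0,0,0]' --jaw 0.4 --squeeze 40

```text
time_s: 2.9
eef_pos: [0.511, -0.0639, 0.0975]
eef_rot: [0.997, 0.082, 0.001, -0.001]
wrist_force: [-1.1, 3.5, 5.8]
width: 0.0429
gripper_force: 40.4
```

Call:
drive_tool --series '[0,0,4,0,0,0,0,0,8,0,0,0,0,0,12,0,0,0,0,0,12,0,0,0,0,0,12,0,0,0]'

```text
time_s: 3.52
eef_pos: [0.5109, -0.0645, 0.1076]
eef_rot: [0.997, 0.082, 0.0, -0.0]
wrist_force: [5.7, 3.3, -7.7]
width: 0.0428
gripper_force: 41.7
```

Call:
drive_tool --series '[0,0,1.5,0,0,0,0,0,2.5,0,0,0,0,0,2.5,0,0,0,0,0,2.5,0,0,0]'

```text
time_s: 4.03
eef_pos: [0.5109, -0.0646, 0.11]
eef_rot: [0.997, 0.082, 0.0, -0.0]
wrist_force: [5.3, 2.7, -9.1]
width: 0.0428
gripper_force: 41.7
```

Call:
drive_tool --series '[-0.5,3,0,0,0,0,-1,6,0,0,0,0,-1.7,10,0,0,0,0,-1.7,10,0,0,0,0]'

```text
time_s: 4.53
eef_pos: [0.5093, -0.055, 0.1101]
eef_rot: [0.997, 0.082, 0.0, 0.0]
wrist_force: [4.1, 1.0, -8.8]
width: 0.0429
gripper_force: 41.9
```

Call:
drive_tool --series '[-0.7,4,0,0,0,0,-1.3,8,0,0,0,0,-2,12,0,0,0,0,-2.7,16,0,0,0,0,-3.3,20,0,0,0,0,-3.3,20,0,0,0,0,-3.3,20,0,0,0,0]'

```text
time_s: 5.4
eef_pos: [0.506, -0.035, 0.1101]
eef_rot: [0.997, 0.082, 0.0, 0.0]
wrist_force: [5.3, 2.4, -9.6]
width: 0.043
gripper_force: 42.0
```

Call:
drive_tool --series '[0,0,-1.5,0,0,0,0,0,-2.5,0,0,0,0,0,-2.5,0,0,0]'

```text
time_s: 5.78
eef_pos: [0.5059, -0.035, 0.1077]
eef_rot: [0.997, 0.082, 0.0, 0.0]
wrist_force: [4.8, 0.3, -7.7]
width: 0.0428
gripper_force: 42.2
```

Call:
drive_tool --series '[0,0,0,0,0,0,0,0,0,0,0,0,0,0,0,0,0,0,0,0,-4,0,0,0,0,0,-9,0,0,0,0,0,-9,0,0,0]' --jaw 0.6

```text
time_s: 6.52
eef_pos: [0.5047, -0.0348, 0.0986]
eef_rot: [0.997, 0.082, -0.001, -0.0]
wrist_force: [-0.7, -0.0, -0.3]
width: 0.0512
gripper_force: 0.0
```

Run:
```python
from h import *
s=ctrl.get_state();a=snap("wrist","w2.png");print(s["time_s"],s["eef_pos"],s["width"],s["wrist_force"]);
k=np.array([.511-.005,-.0625+.0298,.138]);print(px("wrist",k),px("wrist",k-[0,0,.01]))
```

```text
6.525 [ 0.50467867 -0.03480478  0.09861898] 0.05120755861965146 [-0.74248187 -0.03230882 -0.27063586]
[312.62299354 365.08844206] [313.06263081 346.53809817]
```

View pics/w2.png

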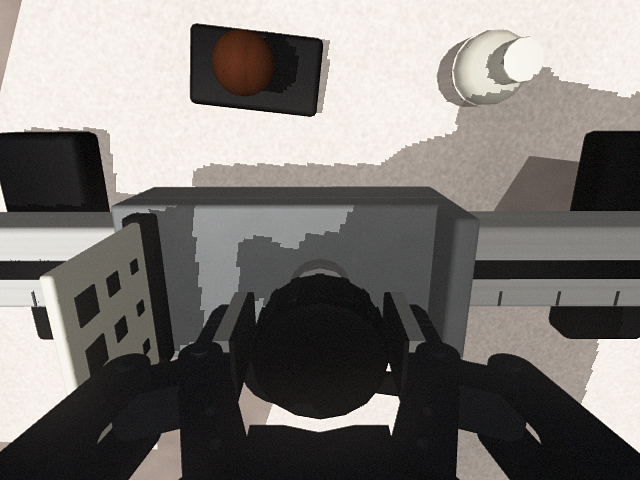

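The wrist view shows the knob at (318,345), raised and free between the pads. I'll now push it along with the rear pad and feel for the notch.

Call:
drive_tool --series '[-0.5,3,0,0,0,0,-0.7,4,0,0,0,0,-0.8,5,0,0,0,0,-1,6,0,0,0,0,-1.2,7,0,0,0,0,-1.3,8,0,0,0,0,-1.3,8,0,0,0,0]'

```text
time_s: 7.45
eef_pos: [0.504, -0.0268, 0.0994]
eef_rot: [0.997, 0.082, 0.0, 0.0]
wrist_force: [0.9, -3.7, -1.7]
width: 0.0511
gripper_force: 2.2
```

Call:
drive_tool --series '[-0.2,1,0,0,0,0,-0.3,2,0,0,0,0,-0.5,3,0,0,0,0]'

```text
time_s: 7.82
eef_pos: [0.5035, -0.0238, 0.0993]
eef_rot: [0.997, 0.082, 0.0, 0.0]
wrist_force: [0.2, -5.2, -0.2]
width: 0.0517
gripper_force: 1.5
```

Call:
drive_tool --series '[-0.2,1,0,0,0,0,-0.3,2,0,0,0,0,-0.5,3,0,0,0,0]'

```text
time_s: 8.2
eef_pos: [0.503, -0.0207, 0.0993]
eef_rot: [0.997, 0.082, 0.0, -0.0]
wrist_force: [1.6, -5.0, -1.7]
width: 0.0514
gripper_force: 2.9
```

Call:
drive_tool --series '[-0.2,1,0,0,0,0,-0.3,2,0,0,0,0,-0.5,3,0,0,0,0]'

```text
time_s: 8.57
eef_pos: [0.5022, -0.0171, 0.0992]
eef_rot: [0.997, 0.082, -0.0, -0.001]
wrist_force: [0.6, -1.7, -1.3]
width: 0.0513
gripper_force: 0.7
```

Call:
drive_tool --series '[-0.2,1,0,0,0,0,-0.3,2,0,0,0,0,-0.5,3,0,0,0,0]'

```text
time_s: 8.95
eef_pos: [0.5018, -0.0146, 0.0993]
eef_rot: [0.997, 0.082, -0.0, -0.0]
wrist_force: [0.6, -2.7, -2.0]
width: 0.0509
gripper_force: 1.6
```

Call:
drive_tool --series '[-0.2,1,0,0,0,0,-0.3,2,0,0,0,0]'

```text
time_s: 9.2
eef_pos: [0.5018, -0.0145, 0.0992]
eef_rot: [0.997, 0.081, -0.0, 0.002]
wrist_force: [1.3, -8.0, -3.1]
width: 0.0516
gripper_force: 4.3
```

Run:
```python
from h import *
s=ctrl.get_state();a=snap("wrist","w3.png");print(s["time_s"],s["eef_pos"],s["width"],s["wrist_force"]);
b=cv2.imread("pics/w2.png");cv2.imwrite("pics/cmp.png",np.hstack([b[180:,100:500],a[180:,100:500,::-1]]))
```

```text
9.2 [ 0.50181543 -0.01448461  0.09921745] 0.051617720575807324 [ 1.27351312 -7.99045127 -3.06982867]
```

View pics/cmp.png

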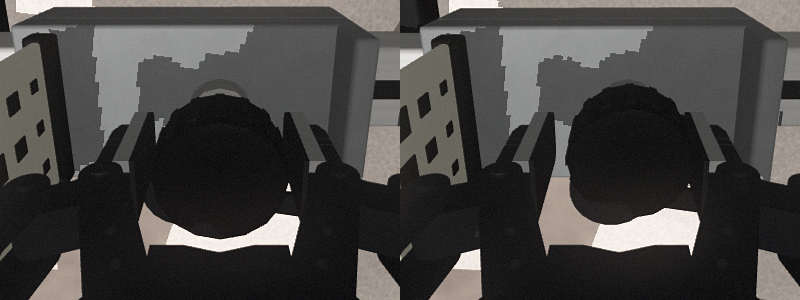

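The knob now sits lower in the right-hand image, and the push is blocked at 8 N, so the pin has dropped. I'll back off, open the jaw, rise clear and check.

Call:
drive_tool --series '[0.5,-3,0,0,0,0,1,-6,0,0,0,0,1,-6,0,0,0,0,1,-6,0,0,0,0,1,-6,20,0,0,0,1,-6,50,0,0,0,1,-6,90,0,0,0,1,-6,133,0,0,0,1,-6,133,0,0,0,1,-6,133,0,0,0]' --jaw 0.7

```text
time_s: 10.5
eef_pos: [0.5024, -0.0187, 0.2319]
eef_rot: [0.997, 0.082, -0.0, -0.0]
wrist_force: [0.6, -0.3, -1.3]
width: 0.0599
gripper_force: 0.0
```

Run:
```python
from h import *
s=ctrl.get_state();a=snap("wrist","w4.png");print(s["time_s"],s["eef_pos"],s["wrist_force"]);
k0=np.array([.5123,-.0632,.128])
for t in(.036,.042,.045,.048,.054):
  for z in(0,.01):
    p=k0+[-.165*t,.986*t,z];e=p+[-.165*.022,.986*.022,0];print(t,z,px("wrist",p),np.linalg.norm(px("wrist",e)-px("wrist",p)))
```

```text
10.5 [ 0.50241524 -0.01867634  0.23188796] [ 0.60023514 -0.258805   -1.28688518]
0.036 0 [333.35535193 228.9896606 ] 33.403761209164344
0.036 0.01 [333.92215423 233.50945616] 34.699464773935716
0.042 0 [324.24485306 229.00000047] 33.40269412339195
0.042 0.01 [324.45825111 233.52012212] 34.69831330082006
0.045 0 [319.68971277 229.00517028] 33.402160599680336
0.045 0.01 [319.72641733 233.52545496] 34.69773758575551
0.048 0 [315.13464523 229.01034001] 33.401627088751056
0.048 0.01 [314.99466205 233.53078772] 34.69716188501943
0.054 0 [306.02472843 229.02067922] 33.40056010523828
0.054 0.01 [305.53138704 233.54145297] 34.69601052652991
```

View pics/w4.png

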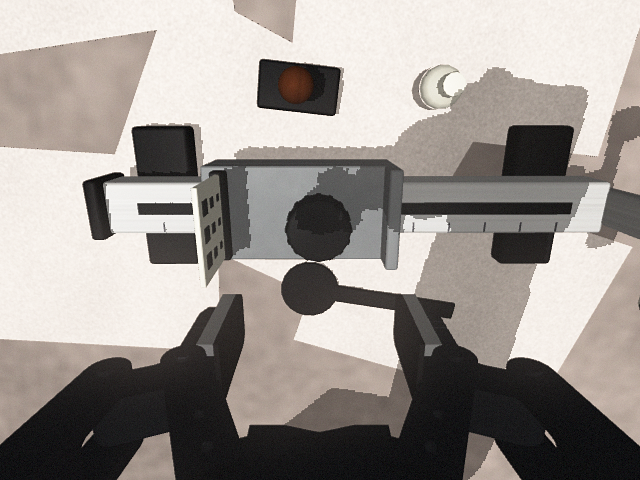

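The knob is at (319,228), about 33 px in radius. That matches fully home at a travel of about 45 mm, and the bystanders have not moved.

```bash
python3 -c "
from plant import ctrl
print(ctrl.hand_in())"
```

```text
the job is handed in; nothing more can be done
None
```

I moved the carriage one notch, about 45 mm farther from the cheek rest, and the last camera check shows the plunger fully home. The push stopped dead at 8 N there, the other things on the desk look unmoved, and I handed the job in at about 10.5 s (no verdict came back).

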